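# Lift a clean pipe plug with spring tongs over the inspection mirror

### The job

Take the spring tongs out of their upright stand, and with them grip the stubby hexagon pipe plug in the metal parts tray, lift it out and hold it about 10 cm above the middle of the round inspection mirror so its underside can be checked; finish there, keeping still, with the tongs in the gripper and the plug in the tongs. The parts in the tray are clean: the robot itself must not touch them, only the tongs may touch the plug, and the nipple, the bolt and the other things on the bench stay where they are.

Things in the scene. Friction and masses are not known exactly. Their poses are not given: they have to be found in the camera images.
- tongs: small steel spring tongs, 136 mm long, 0.12 kg, loose, standing jaws down in the stand. Origin: midway under the two open jaw tips; z up to the hinge pin (128 mm above; highest point 134 mm); arms at +y and -y close along y. At rest the flat jaw faces (16 mm wide, 20 mm high from the tips up) stand 48 mm apart, 60 mm over their backs; the tips sink 1 to 2 mm as they close
- tongs_grip (a point): where to pinch the tongs from above, along their y: midway between the black grip plates on the outer sides of the arms, 86 mm above the origin; plates 20 mm wide, reaching 23 mm up and down from here. At rest 57 mm over the plates here, 61 mm at their lower ends, which flat fingers meet first; pinched to about 56 mm the tongs carry well and stay open; past 60 mm they fall
- tongs_arm (a joint): closing angle of the tongs: 0 at rest, about 0.09 when pinched to 56 mm (jaws 37 mm apart), 0.21 with jaws 22 mm apart (plates then parallel, 48 mm over them), 0.32 fully shut. Pinching the plates 1 mm nearer closes the jaws 2 to 3 mm; the spring pushes back with 3 to 5 N at rest, 7 to 11 N at 22 mm jaw gap; of any further pinch about a third reaches the jaws
- stand: grey steel holder fixed to the bench: upright socket 31 x 76 mm outside, 55 mm high, open at the top, inside 21 x 66 mm (long side along its y), floor 5 mm up, on a 75 x 105 mm foot plate. Origin: centre of its underside. The tongs stand in it with their y along its y and must be lifted straight up at least 55 mm
- tray: low dark steel parts tray fixed to the bench, 140 x 280 mm (long side along its y), 20 mm high, walls and floor 4 mm. Origin: centre of its underside. It holds three parts in a row along y, in any order
- pipe_plug: steel hexagon pipe plug standing on its head in the tray: hexagon 22 mm across flats, 25 mm across corners, 10 mm high, above it a threaded stub 17 mm in diameter up to 24 mm; 0.05 kg. Origin: centre of its underside, z up; one pair of flats faces along its x (others every 60 degrees)
- nipple: brass double pipe nipple lying in the tray along its own y, 46 mm long, threaded ends 16 mm in diameter, hexagon 27 mm wide in the middle, 24 mm high. Origin: centre of its underside. Not to be touched
- short_bolt: hexagon bolt with nut lying in the tray along its own y, 57 mm long, 18 mm wide, 16 mm high. Origin: centre of its underside. Not to be touched
- mirror: round inspection mirror on a low foot, fixed to the bench, 100 mm in diameter, 30 mm high. Origin: centre of its underside
- mirror_glass (a point): centre of the mirror's glass, facing up, 30 mm above the bench
- tape: loose roll of tape, 57 mm across, 19 mm high, bystander. Origin: centre of its underside
- grease_tin: loose round tin, 70 mm across, 46 mm high, bystander. Origin: centre of its underside
- wood_block: loose wooden block, 45 x 110 x 32 mm, bystander. Origin: centre of its underside
Mind the look-alikes: they are no part of the job. There is more than one size of the tongs; the one meant has the size given above.

How it is judged:
By the outcome, as a careful person would: the job done as asked, in the order asked, and still so for the second after the job is handed in, while the arm keeps its last pose, push and grip.
It also fails if it takes over 38 s, if anything falls off the work surface, if the arm or the gripper's body presses on something with over 40 N, if the wrist force passes 120 N, or if a joint passes its speed limit or range.

### The arm

A 6-joint arm with a two-finger parallel gripper is mounted at the origin on a cart in front of the work surface, level with it; the furniture and walls round the work are solid. World frame = base frame: x ahead of the robot, y to its left, z up, the work surface at z = 0. Lengths are in m, angles in rad, forces in N, time in s.
With the tool pointing down it reaches from about 0.35 to 0.775 m from the base axis. Payload 7.3 kg.
Tool frame: the origin (TCP) lies at the very end of the fingers, on their centre line; the grasp point (between the pads) lies 19 mm behind it; z points along the fingers, y is the direction in which the jaws open and shut (so a half turn about z gives the same grasp; the last joint's range is limited). The gripper opens to 92 mm and grips with 3 to 60 N. Pads are 19 mm wide; open, the fingers measure 130 mm over their backs; the gripper's body (75 mm by 190 mm) begins 47 mm behind the grasp point.
Start: joints at [-1.406, 0.342, 1.524, -0, 1.275, -0.146], TCP at [0.161, -0.5, 0.227] pointing down, gripper open.
Joint ranges: [-2.53, 2.53], [-0.77, 2.02], [0.04, 2.7], [-1, 4.14], [0.28, 2.66], [-3.11, 3.11]. Speed limits (rad/s): [2.57, 2.57, 3.14, 3.14, 3.14, 3.14].

### API

Orientations are given as [roll, pitch, yaw] about the fixed x, y, z axes, in that order (R = Rz(yaw) Ry(pitch) Rx(roll)).
In Python, from cell import robot gives the robot as it stands.
- The arm moves only by the tool apply_moves, never from a script. Its argument "plan" is a list of rows, each an object of numbers: "tx", "ty", "tz": the shift along the tool's x, y, z in m; "yaw": the turn about the tool's z in rad; "grip": the opening, from -1 (shut) to 1 (fully open), so that 0 is half open. In form: [{"tx": .., "ty": .., "tz": .., "yaw": .., "grip": ..}, ...]. A call has 1 to 8 rows; each row is the pose to reach, as a shift and turn from the pose commanded when the call began, along the tool's axes at that moment; what a row does not reach only later rows make up. A row lasts 1/8 s, in which the tool goes at most 62.5 mm and 10.7 degrees, less where a joint would pass 70% of its speed; a pose out of reach is approached as far as the arm can. A call with a gripper value outside its range is refused whole. The fingers move at their own pace and stop on an object; "force" is the grip in N (left out, the last holds). Time passes only in rows, so rows that repeat a pose let the fingers close. It gives the time, the measured TCP pose, the force and the opening at its end, in the units of the state.
- robot.observe(): the state, without advancing time (a new reading comes with each control period).
- robot.read_camera(name): name is "side" or "top" or "wrist"; returns (picture, depth): 400x640x3 uint8, red, green, blue; 400x640 float32, m along the optical axis (not along the pixel's ray), 0 where there is no reading.
- robot.get_calibration(name): a dict with "camera_matrix" (3x3 intrinsics, pixels), "R" (3x3) and "t" (3): a world point X has camera coordinates R X + t. Camera axes: x right, y down, z forward; pixel columns grow to the right and rows downward; lengths in m; the calibration is good to about 2 mm. A picture is of the moment at which its call begins: read the wrist's pose just before it. get_calibration takes no time and is no camera call; for the wrist camera it gives the pose at the moment of the call.
- robot.hand_in(): hands the job in, once; it reports no verdict.
Trained networks look in the newest picture that a camera, given by its name, has taken for a name from the list of things; names that differ only in an ending like _2 or _b are one class to them, and where a whole thing is asked for, a point or a joint stands for the part that bears it (a point fixed in the world has none). Each returns a list of dicts, best first, with "confidence" (0 to 1); they miss things now and then, are a little off and sometimes report something else, mostly with a low value. They report only what shows in the picture. A call takes as long as a camera call. They do not tell look-alikes from the thing itself.
- robot.outline_of(label, camera): "region" (400x640 bool, what is visible of it) and "pixel" ([row, column] in pixels, amid what is visible of it).
- robot.tip_of(label, camera): "pixel" ([row, column] in pixels: a listed point, or the origin of a listed thing).
The state is a dict: "time": time; "qpos": joint angles; "qvel": joint speeds; "joint_efforts": joint torques, N m; "tool_pos": TCP position; "tool_rot": TCP orientation; "contact_force": force on the tool from outside, world axes, zero at the start; "torque": the same for the moment, N m; "opening": finger opening in m.
Only numpy, scipy, OpenCV 4.12 (cv2) and the standard library are available. Lean on these libraries where they do the work, as an engineer would, in place of code of your own. Each camera call takes 0.05 s, during which the arm holds its last target.

## Working session

There is one attempt and no reset: what is moved stays moved. The work goes in short steps, Python scripts to look and compute and a tool call to move; the robot and the scene stay as the last step left them, time stands still between calls to the robot, and variables do not carry over. Pictures are saved under pics/ and viewed, and the job is handed in when it is done.

Besides the shell and the picture viewer there is one more tool, called after "Request:" by a JSON object that holds its "name" and its "arguments". apply_moves: Moves the arm, as the interface text tells. Its arguments: {"type":"object","properties":{"plan":{"type":"array","items":{"type":"object","properties":{"tx":{"type":"number"},"ty":{"type":"number"},"tz":{"type":"number"},"yaw":{"type":"number"},"grip":{"type":"number"}}}},"force":{"type":"number"}},"required":["plan"]}

```bash
ls; mkdir -p pics; cat > h.py <<'E'
import numpy as np, cv2
from cell import robot
def shot(cam,name):
    p,d=robot.read_camera(cam); cv2.imwrite(f'pics/{name}.png',p[:,:,::-1]); np.save(f'pics/{name}_d.npy',d); return p,d
def world(cam,r,c,depth,cal=None):
    k=cal or robot.get_calibration(cam); K=np.array(k["camera_matrix"]);R=np.array(k["R"]);t=np.array(k["t"])
    x=np.array([(c-K[0,2])/K[0,0],(r-K[1,2])/K[1,1],1.0])
    return R.T@(x*depth-t)
def onplane(cam,r,c,z,cal=None):
    k=cal or robot.get_calibration(cam); K=np.array(k["camera_matrix"]);R=np.array(k["R"]);t=np.array(k["t"])
    ray=R.T@np.array([(c-K[0,2])/K[0,0],(r-K[1,2])/K[1,1],1.0]); o=-R.T@t
    return o+ray*(z-o[2])/ray[2]
def cloud(cam,d,cal=None):
    k=cal or robot.get_calibration(cam); K=np.array(k["camera_matrix"]);R=np.array(k["R"]);t=np.array(k["t"])
    r,c=np.mgrid[0:d.shape[0],0:d.shape[1]]
    P=np.stack([(c-K[0,2])/K[0,0]*d,(r-K[1,2])/K[1,1]*d,d],-1)
    W=(P-t)@R
    W[d<=0]=np.nan
    return W
E
python3 - <<'E'
from h import *
print(robot.observe())
shot('top','t0');shot('side','s0')
for c in('top','side'):
    k=robot.get_calibration(c);print(c,{a:np.round(b,3).tolist() for a,b in k.items()})
E
```

```text
pics
{'time': 0.0, 'qpos': array([-1.40597899e+00,  3.42730552e-01,  1.52503047e+00, -2.36363224e-05,
        1.27541577e+00, -1.46036244e-01]), 'qvel': array([-7.06333267e-04,  4.52518430e-05,  4.95249295e-04,  1.65592530e-03,
       -2.12406661e-04, -4.38650066e-04]), 'joint_efforts': array([-2.58668239e-03, -4.31252074e+01, -2.44219744e+01,  7.16147362e-02,
        5.62680303e-02, -1.35671116e-04]), 'tool_pos': array([ 0.16050895, -0.49942043,  0.22603622]), 'tool_rot': array([-3.14002209e+00, -2.08159412e-04,  3.10860314e-01]), 'contact_force': array([-0.70681735, -0.78793905, -0.05702395]), 'torque': array([ 0.01448118,  0.02797905, -0.04060928]), 'opening': 0.09159283084934827}
top {'camera_matrix': [[424.042, 0.0, 317.268], [0.0, 424.042, 196.37], [0.0, 0.0, 1.0]], 'R': [[-0.125, -0.992, 0.002], [-0.969, 0.121, -0.213], [0.212, -0.029, -0.977]], 't': [0.042, 0.549, 1.114]}
side {'camera_matrix': [[418.497, 0.0, 318.158], [0.0, 418.497, 198.03], [0.0, 0.0, 1.0]], 'R': [[-0.85, -0.527, -0.02], [-0.328, 0.557, -0.763], [0.413, -0.641, -0.646]], 't': [0.468, 0.273, 0.928]}
```

View pics/t0.png

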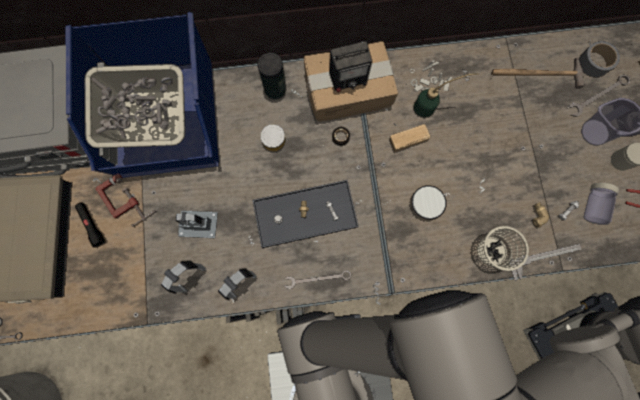

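View pics/s0.png

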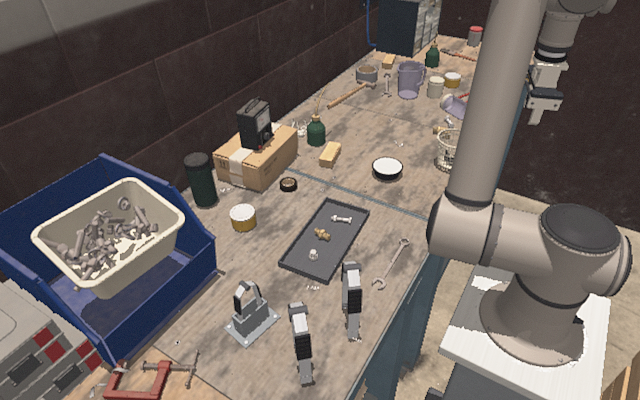

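The top view shows the stand with tongs near row 222, col 197. Two look-alike tongs stand on the bench at (277,180) and (283,237). The tray is at (213,305), with the plug at its left end, and the mirror is at about (203,429).

```bash
python3 - <<'E'
from h import *
for cam,nm in(('top','t1'),('side','s1')):
    p,d=shot(cam,nm)
    W=cloud(cam,d)
    for l in('tongs','stand','tray','pipe_plug','nipple','short_bolt','mirror'):
        for o in robot.outline_of(l,cam)[:4]:
            m=o['region']; P=W[m]; P=P[~np.isnan(P[:,0])]
            z=P[:,2]; 
            print(cam,l,round(o['confidence'],2),np.round(o['pixel']),m.sum(),'med',np.round(np.median(P,0),3),'min',np.round(np.percentile(P,2,axis=0),3),'max',np.round(np.percentile(P,98,axis=0),3))
    for l in('tongs_grip','tongs','stand','pipe_plug','mirror_glass'):
        print(cam,'tip',l,[(round(o['confidence'],2),np.round(o['pixel'],1).tolist()) for o in robot.tip_of(l,cam)][:4])
print(robot.observe()['time'])
E
```

```text
top tongs 0.88 [282. 232.] 493 med [0.343 0.203 0.17 ] min [ 0.307  0.168 -0.001] max [0.377 0.24  0.192]
top tongs 0.76 [219. 188.] 247 med [0.523 0.315 0.119] min [0.512 0.291 0.021] max [0.535 0.348 0.139]
top tongs 0.62 [273. 177.] 611 med [0.38  0.34  0.162] min [ 0.341  0.306 -0.002] max [0.411 0.404 0.193]
top stand 0.84 [228. 201.] 672 med [0.51  0.31  0.004] min [ 0.486  0.271 -0.001] max [0.561 0.372 0.056]
top tray 0.56 [216. 306.] 4517 med [0.516 0.017 0.004] min [ 0.445 -0.122 -0.001] max [0.588 0.147 0.021]
top pipe_plug 0.54 [216. 278.] 51 med [0.507 0.089 0.024] min [0.498 0.08  0.01 ] max [0.52  0.099 0.03 ]
top pipe_plug 0.41 [207. 302.] 104 med [0.526 0.016 0.022] min [0.506 0.006 0.014] max [0.549 0.025 0.03 ]
top nipple 0.7 [209. 305.] 139 med [0.526 0.014 0.021] min [0.505 0.003 0.001] max [0.553 0.026 0.03 ]
top short_bolt 0.61 [211. 333.] 77 med [ 0.514 -0.065  0.016] min [ 0.488 -0.077  0.007] max [ 0.539 -0.053  0.023]
top mirror 0.88 [200. 429.] 934 med [ 0.501 -0.339  0.03 ] min [ 0.458 -0.384  0.025] max [ 0.546 -0.295  0.035]
top mirror 0.74 [215. 307.] 
[... 1137 characters left out ...]
2] max [0.553 0.028 0.028]
side short_bolt 0.66 [216. 338.] 54 med [ 0.519 -0.06   0.014] min [ 0.489 -0.07   0.007] max [ 0.538 -0.05   0.02 ]
side mirror 0.9 [163. 386.] 575 med [ 0.499 -0.329  0.029] min [ 0.459 -0.39  -0.   ] max [ 0.545 -0.292  0.032]
side mirror 0.62 [298. 240.] 380 med [0.522 0.328 0.106] min [0.511 0.295 0.047] max [0.535 0.352 0.138]
side tip tongs_grip [(0.77, [331.2, 299.6]), (0.69, [288.3, 353.8]), (0.6, [295.3, 246.3])]
side tip tongs [(0.97, [326.4, 250.2]), (0.94, [320.3, 346.5])]
side tip stand [(0.96, [321.5, 252.7])]
side tip pipe_plug [(0.51, [255.7, 311.2]), (0.32, [235.1, 324.8])]
side tip mirror_glass [(0.89, [163.5, 383.2]), (0.52, [296.7, 246.0])]
1.4
```

```bash
python3 - <<'E'
from h import *
def rect(P):
    (c,s,a)=cv2.minAreaRect((P[:,:2]*1000).astype(np.float32)); return np.round(c,1),np.round(s,1),round(a,1)
for cam,nm in(('top','t1'),('side','s1')):
    d=np.load(f'pics/{nm}_d.npy'); W=cloud(cam,d).reshape(-1,3); W=W[~np.isnan(W[:,0])]
    def sel(x0,x1,y0,y1,z0,z1): return W[(W[:,0]>x0)&(W[:,0]<x1)&(W[:,1]>y0)&(W[:,1]<y1)&(W[:,2]>z0)&(W[:,2]<z1)]
    for n,b in dict(sock=(.47,.58,.25,.4,.045,.058),tong=(.47,.58,.25,.4,.07,.15),tongtop=(.47,.58,.25,.4,.12,.15),foot=(.45,.6,.23,.42,.003,.02),tray=(.42,.62,-.16,.18,.0175,.0225),plug=(.48,.54,.06,.12,.022,.034),plugall=(.48,.54,.06,.12,.008,.034),mir=(.43,.57,-.42,-.26,.024,.036)).items():
        P=sel(*b)
        if len(P)>4: print(cam,n,len(P),rect(P),'z',np.round([P[:,2].min(),P[:,2].max()],3), 'mean',np.round(P.mean(0),3))
p=cv2.imread('pics/t1.png')[190:250,160:300]; cv2.imwrite('pics/t1z.png',cv2.resize(p,None,fx=5,fy=5))
p=cv2.imread('pics/s1.png')[240:350,210:350]; cv2.imwrite('pics/s1z.png',cv2.resize(p,None,fx=5,fy=5))
E
```

```text
top sock 107 (array([523.7, 320. ]), array([76.5, 30.5]), 82.9) z [0.046 0.058] mean [0.517 0.312 0.053]
top tong 206 (array([524.3, 319.6]), array([59.6, 22.9]), 84.1) z [0.072 0.142] mean [0.523 0.314 0.118]
top tongtop 123 (array([524.3, 320.2]), array([44. , 22.7]), 86.9) z [0.12  0.142] mean [0.524 0.318 0.131]
top foot 452 (array([524.4, 325.5]), array([150.1, 185.4]), 0.9) z [0.003 0.02 ] mean [0.522 0.315 0.006]
top tray 383 (array([516. ,  12.5]), array([140.5, 280. ]), 5.1) z [0.018 0.022] mean [0.515 0.005 0.02 ]
top plug 29 (array([507.9,  90.9]), array([14.3, 14.5]), 81.5) z [0.022 0.031] mean [0.508 0.091 0.027]
top plugall 58 (array([505.4,  94.1]), array([39.8, 48.7]), 83.7) z [0.008 0.031] mean [0.506 0.09  0.02 ]
top mir 931 (array([ 501.6, -339.2]), array([97.9, 95.7]), 44.4) z [0.024 0.036] mean [ 0.501 -0.339  0.03 ]
side sock 309 (array([524.7, 321.6]), array([76.5, 32.5]), 80.4) z [0.045 0.057] mean [0.523 0.325 0.052]
side tong 385 (array([525.2, 322.3]), array([60.8, 24.8]), 77.4) z [0.071 0.141] mean [0.524 0.327 0.112]
side tongtop 178 (array([524.9, 322.1]), array([43.4, 24.1]), 69.8) z [0.12  0.141] mean [0.524 0.325 0.13 ]
side foot 444 (array([526. , 341.4]), array([144. ,  77.3]), 79.2) z [0.003 0.02 ] mean [0.513 0.332 0.007]
side tray 357 (array([515.5,  13.6]), array([140.9, 282.4]), 5.1) z [0.018 0.022] mean [0.514 0.026 0.019]
side plug 33 (array([508.5,  92. ]), array([15.3, 14.6]), 32.8) z [0.022 0.03 ] mean [0.508 0.092 0.027]
side plugall 74 (array([507.8,  93.9]), array([20.5, 18.6]), 31.9) z [0.009 0.03 ] mean [0.507 0.094 0.02 ]
side mir 469 (array([ 499.1, -338.1]), array([99.2, 96.6]), 39.2) z [0.024 0.034] mean [ 0.5   -0.336  0.029]
```

View pics/s1z.png

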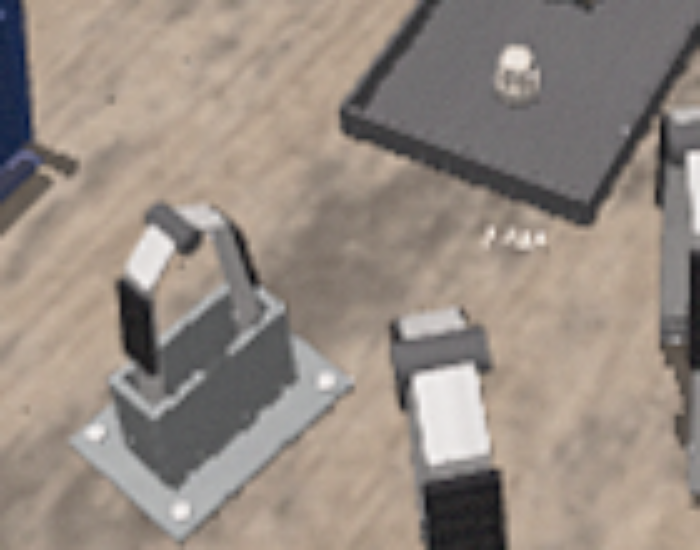

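```bash
cat >> h.py <<'E'
def to(x,y,z,yaw,base=None):
    """print shift in tool axes from current (or commanded) pose; base=(x,y,z,yaw) overrides"""
    o=robot.observe()
    if base is None: p=o['tool_pos'];w=o['tool_rot'][2]
    else: p=np.array(base[:3]);w=base[3]
    d=np.array([x,y,z])-p; c,s=np.cos(w),np.sin(w)
    dy=-(yaw-w); dy=(dy+np.pi)%(2*np.pi)-np.pi
    r=(c*d[0]+s*d[1], s*d[0]-c*d[1], -d[2], dy)
    print('tx,ty,tz,yaw',np.round(r,4)); return r
E
python3 - <<'E'
from h import *
b=(.161,-.5,.227,.311)
to(.45,-.22,.33,0,b)
k=robot.get_calibration('wrist');R=np.array(k['R']);print(-R.T@k['t'],R, k['camera_matrix'])
E
```

```text
tx,ty,tz,yaw [ 0.3608 -0.1781 -0.103   0.311 ]
[ 0.22864188 -0.47832177  0.38488227] [[ 3.07775451e-01 -9.51458666e-01  8.23810418e-04]
 [-9.16949651e-01 -2.96381266e-01  2.67135700e-01]
 [-2.53924415e-01 -8.29732033e-02 -9.63658570e-01]] [[352.51606023   0.         327.32585239]
 [  0.         352.51606023 201.50732073]
 [  0.           0.           1.        ]]
```

Request:
{"name": "apply_moves", "arguments": {"plan": [{"tx":0.02,"ty":0,"tz":-0.05,"yaw":0.0,"grip":1},{"tx":0.07,"ty":-0.03,"tz":-0.08,"yaw":0.08,"grip":1},{"tx":0.125,"ty":-0.05,"tz":-0.1,"yaw":0.16,"grip":1},{"tx":0.18,"ty":-0.08,"tz":-0.103,"yaw":0.24,"grip":1},{"tx":0.235,"ty":-0.11,"tz":-0.103,"yaw":0.31,"grip":1},{"tx":0.29,"ty":-0.14,"tz":-0.103,"yaw":0.311,"grip":1},{"tx":0.34,"ty":-0.165,"tz":-0.103,"yaw":0.311,"grip":1},{"tx":0.361,"ty":-0.178,"tz":-0.103,"yaw":0.311,"grip":1}]}}

```text
time: 2.4
tool_pos: [0.4515, -0.2175, 0.3297]
tool_rot: [-3.141, -0.0, 0.003]
contact_force: [0.6, -0.9, -0.4]
opening: 0.0914
```

```bash
python3 - <<'E'
from h import *
o=robot.observe();print(o['tool_pos'],o['tool_rot'],o['time'])
to(.46,.09,.27,0)
E
```

```text
[ 0.45152214 -0.21753363  0.32969074] [-3.14133417e+00 -3.97677588e-04  2.99368531e-03] 2.4
tx,ty,tz,yaw [ 0.0094 -0.3075  0.0597  0.003 ]
```

Request:
{"name": "apply_moves", "arguments": {"plan": [{"tx":0.02,"ty":-0.055,"tz":0.0,"yaw":0.003,"grip":1},{"tx":0.04,"ty":-0.115,"tz":0.02,"yaw":0.003,"grip":1},{"tx":0.06,"ty":-0.17,"tz":0.04,"yaw":0.003,"grip":1},{"tx":0.08,"ty":-0.23,"tz":0.06,"yaw":0.003,"grip":1},{"tx":0.09,"ty":-0.28,"tz":0.08,"yaw":0.003,"grip":1},{"tx":0.09,"ty":-0.308,"tz":0.1,"yaw":0.003,"grip":1},{"tx":0.09,"ty":-0.308,"tz":0.1,"yaw":0.003,"grip":1},{"tx":0.09,"ty":-0.308,"tz":0.1,"yaw":0.003,"grip":1}]}}

```text
time: 3.4
tool_pos: [0.5402, 0.0873, 0.2303]
tool_rot: [3.141, -0.001, -0.003]
contact_force: [-0.4, -0.1, 0.1]
opening: 0.0915
```

```bash
python3 - <<'E'
from h import *
import pickle
o=robot.observe();k=robot.get_calibration('wrist')
p,d=shot('wrist','w0'); pickle.dump(k,open('pics/w0.pkl','wb'))
W=cloud('wrist',d,k)
for l in('pipe_plug','nipple','short_bolt'):
    for q in robot.outline_of(l,'wrist')[:3]:
        m=q['region'];P=W[m];P=P[~np.isnan(P[:,0])]
        print(l,round(q['confidence'],2),q['pixel'],m.sum(),np.round(np.median(P,0),3),np.round(P.max(0),3))
print(o['tool_pos'],o['tool_rot'],o['time'])
E
```

```text
pipe_plug 0.86 [198.5, 325.1] 409 [0.513 0.089 0.022] [0.522 0.101 0.03 ]
nipple 0.87 [182.9, 394.7] 720 [0.53  0.015 0.023] [0.552 0.027 0.03 ]
nipple 0.51 [195.0, 466.9] 653 [ 0.518 -0.065  0.016] [ 0.544 -0.051  0.022]
short_bolt 0.88 [196.7, 468.5] 593 [ 0.517 -0.065  0.016] [ 0.543 -0.051  0.022]
[0.5402415  0.08734652 0.23029076] [ 3.14102485e+00 -9.00537275e-04 -3.28087952e-03] 3.4
```

View pics/w0.png

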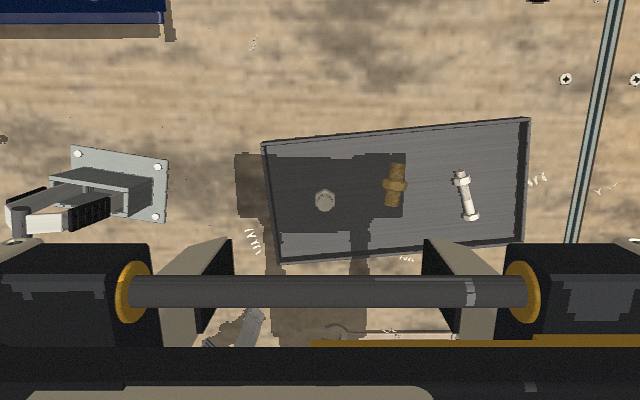

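```bash
python3 - <<'E'
from h import *
import pickle
p=cv2.imread('pics/w0.png');k=pickle.load(open('pics/w0.pkl','rb'))
q=p[180:220,305:345].astype(float); q=np.clip(q*2.0,0,255).astype(np.uint8)
cv2.imwrite('pics/w0z.png',cv2.resize(q,None,fx=14,fy=14,interpolation=cv2.INTER_CUBIC))
d=np.load('pics/w0_d.npy');W=cloud('wrist',d,k)[175:225,300:350].reshape(-1,3)
for z0,z1 in((.009,.0135),(.013,.018),(.024,.034)):
    P=W[(W[:,2]>z0)&(W[:,2]<z1)];print(len(P),np.round((P[:,:2].min(0)+P[:,:2].max(0))/2,4),np.round(np.ptp(P,axis=0),3))
E
```

```text
65 [0.5118 0.0895] [0.02  0.021 0.004]
100 [0.5114 0.0895] [0.019 0.021 0.004]
194 [0.5097 0.0894] [0.016 0.016 0.006]
```

View pics/w0z.png

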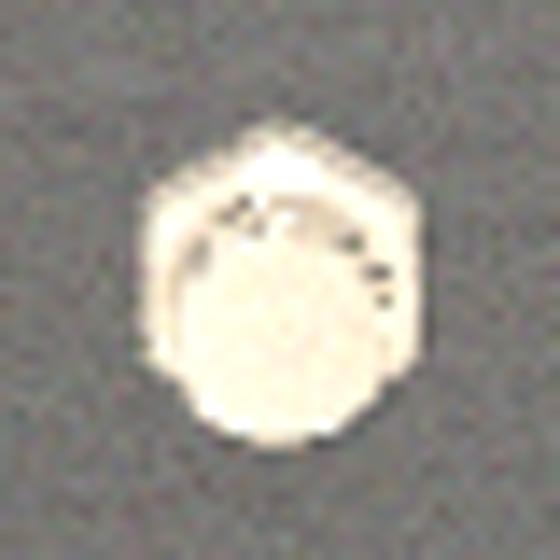

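Request:
{"name": "apply_moves", "arguments": {"plan": [{"tx":0,"ty":-0.05,"tz":-0.02,"yaw":0.03,"grip":1},{"tx":0,"ty":-0.11,"tz":-0.02,"yaw":0.06,"grip":1},{"tx":0,"ty":-0.17,"tz":-0.02,"yaw":0.1,"grip":1},{"tx":0,"ty":-0.22,"tz":-0.02,"yaw":0.14,"grip":1},{"tx":0,"ty":-0.231,"tz":-0.02,"yaw":0.14,"grip":1},{"tx":0,"ty":-0.231,"tz":-0.02,"yaw":0.14,"grip":1}]}}

```text
time: 4.35
tool_pos: [0.5408, 0.3185, 0.2497]
tool_rot: [3.141, -0.0, -0.143]
contact_force: [-0.2, -0.2, -0.6]
opening: 0.0918
```

```bash
python3 - <<'E'
from h import *
import pickle
o=robot.observe();k=robot.get_calibration('wrist')
p,d=shot('wrist','w1'); pickle.dump(k,open('pics/w1.pkl','wb'))
W=cloud('wrist',d,k).reshape(-1,3)
for n,(z0,z1) in dict(sock=(.048,.058),tong=(.07,.15),top=(.125,.15)).items():
    P=W[(W[:,0]>.46)&(W[:,0]<.6)&(W[:,1]>.24)&(W[:,1]<.4)&(W[:,2]>z0)&(W[:,2]<z1)]
    c,s,a=cv2.minAreaRect((P[:,:2]*1000).astype(np.float32)); print(n,len(P),np.round(c,1),np.round(s,1),round(a,1),P[:,2].max())
for l in('tongs_grip','tongs','stand'):
    print(l,[(round(q['confidence'],2),q['pixel']) for q in robot.tip_of(l,'wrist')])
print(o['tool_pos'],o['tool_rot'],o['time'])
E
```

```text
sock 806 [525.2 319.7] [75.4 32.1] 80.6 0.057908257197984855
tong 1569 [525.4 319.7] [61.3 24.1] 81.0 0.14038649050447596
top 998 [525.4 319.7] [39.3 24.1] 80.8 0.14038649050447596
tongs_grip []
tongs [(0.61, [169.7, 524.3])]
stand [(0.98, [177.9, 324.8])]
[0.54084736 0.3185451  0.24965835] [ 3.14104004e+00 -2.27263153e-04 -1.42539732e-01] 4.35
```

View pics/w1.png

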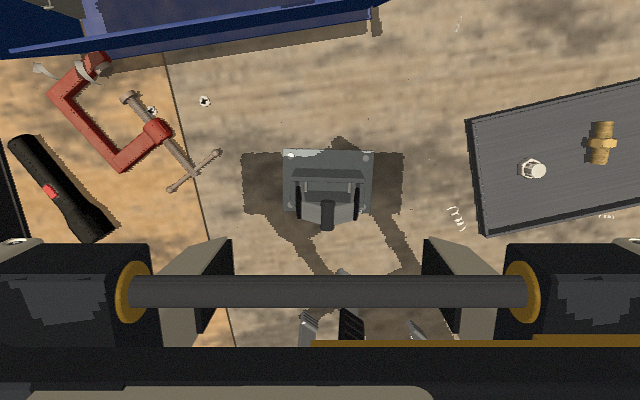

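```bash
python3 - <<'E'
from h import *
to(.5252,.3197,.078,-.160)
E
```

```text
tx,ty,tz,yaw [-0.0161 -0.      0.172   0.0148]
```

Request:
{"name": "apply_moves", "arguments": {"plan": [{"tx":-0.01,"ty":0,"tz":0.02,"yaw":0.016,"grip":1},{"tx":-0.016,"ty":0,"tz":0.06,"yaw":0.016,"grip":1},{"tx":-0.016,"ty":0,"tz":0.09,"yaw":0.016,"grip":1},{"tx":-0.016,"ty":0,"tz":0.12,"yaw":0.016,"grip":1},{"tx":-0.016,"ty":0,"tz":0.145,"yaw":0.016,"grip":1},{"tx":-0.016,"ty":0,"tz":0.162,"yaw":0.016,"grip":1},{"tx":-0.016,"ty":0,"tz":0.171,"yaw":0.016,"grip":1},{"tx":-0.016,"ty":0,"tz":0.171,"yaw":0.016,"grip":1}]}}

```text
time: 5.55
tool_pos: [0.5249, 0.321, 0.0786]
tool_rot: [3.141, 0.0, -0.16]
contact_force: [-0.3, -1.1, 0.4]
opening: 0.0917
```

```bash
python3 - <<'E'
from h import *
o=robot.observe(); print(o['tool_pos'],o['tool_rot'],o['contact_force'])
p,d=shot('wrist','w2');shot('side','s2')
E
```

```text
[0.52492165 0.3210089  0.07863026] [ 3.14136331e+00  1.80623987e-04 -1.59583485e-01] [-0.28563117 -1.10064829  0.39562993]
```

View pics/w2.png

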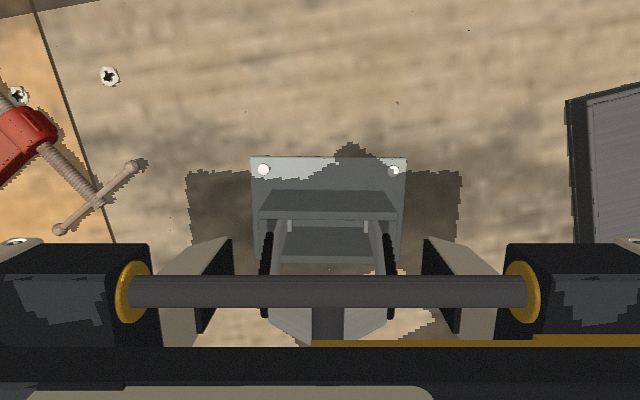

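View pics/s2.png

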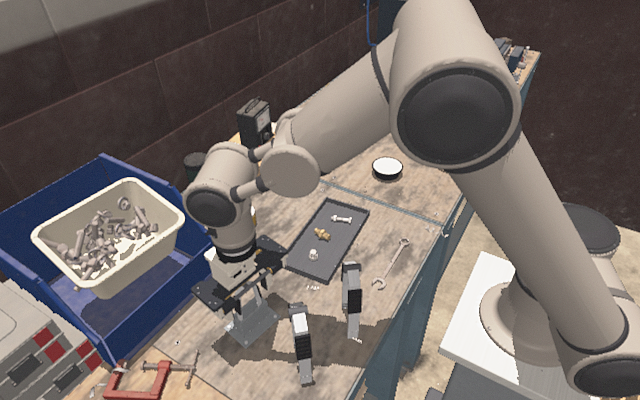

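The tongs are centred between the fingers: plates at cols 265 and 390, fingers at cols 232 and 424. I'll close now.

Request:
{"name": "apply_moves", "arguments": {"plan": [{"grip":0.3},{"grip":0.25},{"grip":0.21},{"grip":0.21},{"grip":0.21},{"grip":0.21}], "force": 20}}

```text
schema error: expected keys tx, ty, tz, yaw, grip
```

Request:
{"name": "apply_moves", "arguments": {"plan": [{"tx":0,"ty":0,"tz":0,"yaw":0,"grip":0.3},{"tx":0,"ty":0,"tz":0,"yaw":0,"grip":0.25},{"tx":0,"ty":0,"tz":0,"yaw":0,"grip":0.21},{"tx":0,"ty":0,"tz":0,"yaw":0,"grip":0.21},{"tx":0,"ty":0,"tz":0,"yaw":0,"grip":0.21}], "force": 20}}

```text
time: 6.28
tool_pos: [0.5247, 0.3213, 0.0786]
tool_rot: [3.141, 0.0, -0.159]
contact_force: [-0.6, 0.3, 0.2]
opening: 0.0559
```

Request:
{"name": "apply_moves", "arguments": {"plan": [{"tx":0,"ty":0,"tz":-0.008,"yaw":0,"grip":0.21},{"tx":0,"ty":0,"tz":-0.02,"yaw":0,"grip":0.21},{"tx":0,"ty":0,"tz":-0.035,"yaw":0,"grip":0.21},{"tx":0,"ty":0,"tz":-0.055,"yaw":0,"grip":0.21},{"tx":0,"ty":0,"tz":-0.075,"yaw":0,"grip":0.21},{"tx":0,"ty":0,"tz":-0.09,"yaw":0,"grip":0.21},{"tx":0,"ty":0,"tz":-0.1,"yaw":0,"grip":0.21},{"tx":0,"ty":0,"tz":-0.1,"yaw":0,"grip":0.21}]}}

```text
time: 7.28
tool_pos: [0.5251, 0.3214, 0.1795]
tool_rot: [-3.141, -0.001, -0.159]
contact_force: [0.9, -0.6, -2.0]
opening: 0.0557
```

```bash
python3 - <<'E'
from h import *
o=robot.observe(); print(o['tool_pos'],o['tool_rot'],o['contact_force'],o['opening'])
p,d=shot('wrist','w3');p,d=shot('side','s3')
cv2.imwrite('pics/s3z.png',cv2.resize(p[170:350,170:330,::-1],None,fx=3,fy=3))
b=(*o['tool_pos'],-.16); to(.509,.090,.178,0,b)
E
```

```text
[0.52507454 0.32137651 0.17945255] [-3.14097229e+00 -1.14721813e-03 -1.59199752e-01] [ 0.90960222 -0.64743591 -2.02254928] 0.05565004981109331
tx,ty,tz,yaw [ 0.021   0.231   0.0015 -0.16  ]
```

View pics/w3.png

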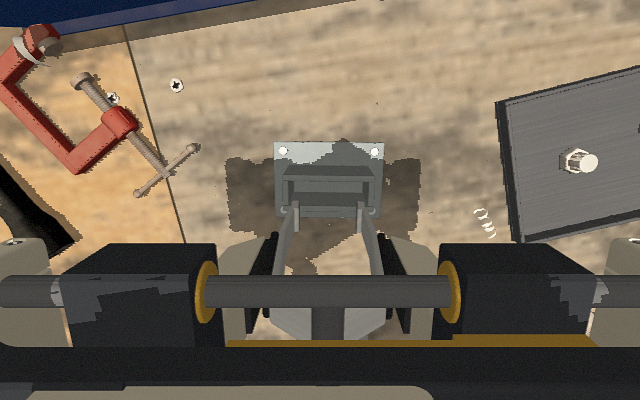

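View pics/s3z.png

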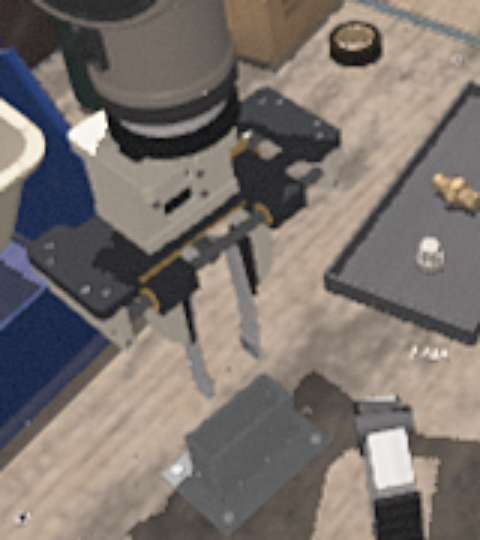

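Request:
{"name": "apply_moves", "arguments": {"plan": [{"tx":0.002,"ty":0.02,"tz":0,"yaw":-0.02,"grip":0.21},{"tx":0.006,"ty":0.055,"tz":0,"yaw":-0.05,"grip":0.21},{"tx":0.01,"ty":0.1,"tz":0,"yaw":-0.08,"grip":0.21},{"tx":0.014,"ty":0.145,"tz":0,"yaw":-0.11,"grip":0.21},{"tx":0.018,"ty":0.185,"tz":0,"yaw":-0.14,"grip":0.21},{"tx":0.02,"ty":0.215,"tz":0,"yaw":-0.16,"grip":0.21},{"tx":0.021,"ty":0.231,"tz":0,"yaw":-0.16,"grip":0.21},{"tx":0.021,"ty":0.231,"tz":0,"yaw":-0.16,"grip":0.21}]}}

```text
time: 8.38
tool_pos: [0.5088, 0.0894, 0.1784]
tool_rot: [-3.141, 0.001, -0.001]
contact_force: [-0.2, -0.3, -1.4]
opening: 0.0555
```

```bash
python3 - <<'E'
from h import *
import pickle
from scipy.spatial.transform import Rotation as Ro
o=robot.observe(); print(o['tool_pos'],o['tool_rot'],o['contact_force'],o['opening'])
k=robot.get_calibration('wrist');p,d=shot('wrist','w4');pickle.dump((k,o['tool_pos'],o['tool_rot']),open('pics/w4.pkl','wb'))
W=cloud('wrist',d,k); T=(W-o['tool_pos'])@Ro.from_euler('xyz',o['tool_rot']).as_matrix()
np.save('pics/w4T.npy',T)
q=p[150:310,240:420,::-1];cv2.imwrite('pics/w4z.png',cv2.resize(q,None,fx=4,fy=4))
m=(T[...,2]>.035)&(T[...,2]<.1)&(abs(T[...,1])<.04)&(abs(T[...,0])<.04)
for s in(-1,1):
    mm=m&(np.sign(T[...,1])==s); P=T[mm]; print(s,len(P))
    for z in np.arange(.035,.1,.008):
        Q=P[abs(P[:,2]-z)<.004]
        if len(Q): print(round(z,3),len(Q),np.round(Q.min(0),4),np.round(Q.max(0),4))
for q in robot.outline_of('pipe_plug','wrist')[:3]:
    P=T[q['region']];PW=W[q['region']]
    print(q['confidence'],q['pixel'],np.nanmin(P,0),np.nanmax(P,0)); s=PW[PW[:,2]>.024]; print('stub',(s.min(0)+s.max(0))/2,np.ptp(s,axis=0)); s=P[PW[:,2]>.024];print((s.min(0)+s.max(0))/2)
E
```

```text
[0.50883836 0.08942172 0.17838169] [-3.14147741e+00  6.58330496e-04 -1.09591095e-03] [-0.20543873 -0.2734432  -1.405805  ] 0.05547856798716689
-1 325
0.035 36 [-0.0058 -0.0237  0.0351] [ 0.0091 -0.0205  0.039 ]
0.043 53 [-0.0062 -0.0236  0.0391] [ 0.0092 -0.0202  0.047 ]
0.051 155 [-0.007  -0.0236  0.0471] [ 0.0091 -0.0176  0.055 ]
0.059 55 [-0.0072 -0.0226  0.055 ] [ 0.009  -0.0173  0.063 ]
0.067 26 [ 0.0074 -0.023   0.063 ] [ 0.0091 -0.0178  0.0708]
1 333
0.035 32 [-0.0067  0.0222  0.0351] [0.0083 0.0257 0.039 ]
0.043 58 [-0.0065  0.022   0.039 ] [0.0083 0.0255 0.0465]
0.051 155 [-0.0076  0.0193  0.0472] [0.0085 0.0254 0.0549]
0.059 55 [-0.0072  0.0191  0.055 ] [0.0083 0.0245 0.0629]
0.067 26 [0.0044 0.0198 0.0631] [0.0084 0.025  0.0703]
0.075 7 [0.007  0.0208 0.071 ] [0.0083 0.0255 0.0728]
0.8 [182.3, 325.6] [-0.01316492 -0.01206288  0.14878347] [0.01303597 0.01213524 0.17672398]
stub [0.50947087 0.08936265 0.02699784] [0.01636267 0.01533449 0.00520377]
[7.32916727e-04 7.56826527e-05 1.51381708e-01]
```

View pics/w4z.png

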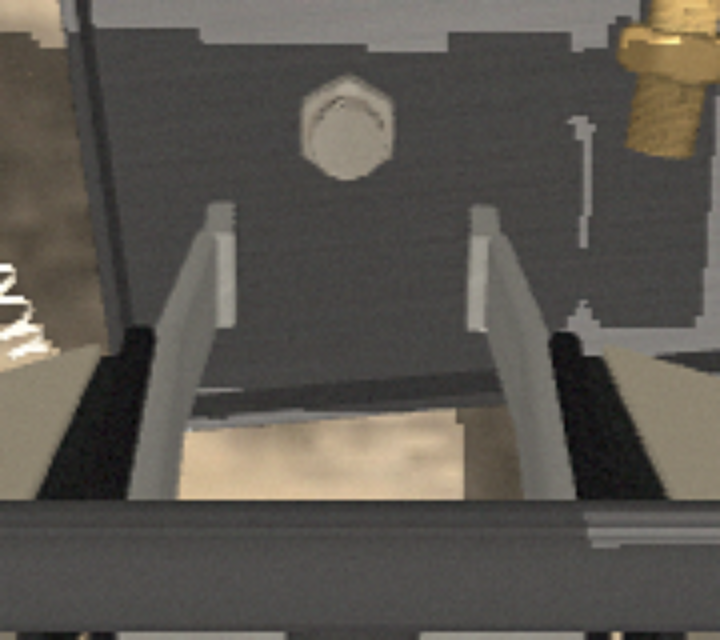

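Request:
{"name": "apply_moves", "arguments": {"plan": [{"tx":0,"ty":-0.0008,"tz":0.01,"yaw":0,"grip":0.21},{"tx":0,"ty":-0.0008,"tz":0.03,"yaw":0,"grip":0.21},{"tx":0,"ty":-0.0008,"tz":0.05,"yaw":0,"grip":0.21},{"tx":0,"ty":-0.0008,"tz":0.07,"yaw":0,"grip":0.21},{"tx":0,"ty":-0.0008,"tz":0.084,"yaw":0,"grip":0.21},{"tx":0,"ty":-0.0008,"tz":0.092,"yaw":0,"grip":0.21},{"tx":0,"ty":-0.0008,"tz":0.0955,"yaw":0,"grip":0.21},{"tx":0,"ty":-0.0008,"tz":0.0955,"yaw":0,"grip":0.21}]}}

```text
time: 9.48
tool_pos: [0.5091, 0.0907, 0.0834]
tool_rot: [3.142, -0.0, 0.001]
contact_force: [-1.0, 0.0, -0.7]
opening: 0.056
```

```bash
cat > look.py <<'E'
from h import *
import sys
from scipy.spatial.transform import Rotation as Ro
n=sys.argv[1]
o=robot.observe(); print(o['tool_pos'],o['tool_rot'],o['contact_force'],o['opening'],o['time'])
k=robot.get_calibration('wrist');p,d=shot('wrist','w'+n)
W=cloud('wrist',d,k); T=(W-o['tool_pos'])@Ro.from_euler('xyz',o['tool_rot']).as_matrix()
q=p[150:310,240:420,::-1];cv2.imwrite(f'pics/w{n}z.png',cv2.resize(q,None,fx=4,fy=4))
m=(T[...,2]>.035)&(T[...,2]<.1)&(abs(T[...,1])<.04)&(abs(T[...,0])<.04)
for s in(-1,1):
    P=T[m&(np.sign(T[...,1])==s)]
    for z in np.arange(.047,.1,.008):
        Q=P[abs(P[:,2]-z)<.004]
        if len(Q): print(s,round(z,3),len(Q),np.round(Q.min(0),4),np.round(Q.max(0),4))
E
python3 look.py 5
```

```text
[0.50911228 0.09072616 0.08336133] [ 3.14150409e+00 -4.08127325e-04  8.96252250e-04] [-1.0029751   0.01237804 -0.67758751] 0.05597068503858521 9.475
-1 0.047 45 [-0.0057 -0.0234  0.0431] [ 0.009  -0.0203  0.0505]
-1 0.055 390 [-0.0075 -0.0234  0.051 ] [ 0.009  -0.0001  0.059 ]
-1 0.063 64 [ 0.0029 -0.023   0.059 ] [ 0.0091 -0.0001  0.067 ]
-1 0.071 191 [-0.0069 -0.023   0.0671] [ 0.0118 -0.0001  0.0749]
-1 0.079 4811 [-0.04   -0.04    0.0752] [ 0.0398 -0.0001  0.0817]
1 0.047 58 [-0.0064  0.0219  0.0431] [0.0085 0.0255 0.0508]
1 0.055 460 [-0.0076  0.0005  0.0512] [0.0088 0.0255 0.0589]
1 0.063 80 [0.0022 0.0005 0.0591] [0.0088 0.0247 0.067 ]
1 0.071 219 [-0.0068  0.0005  0.067 ] [0.013  0.0254 0.075 ]
1 0.079 4712 [-0.04    0.0005  0.0752] [0.04   0.04   0.0816]
```

View pics/w5z.png

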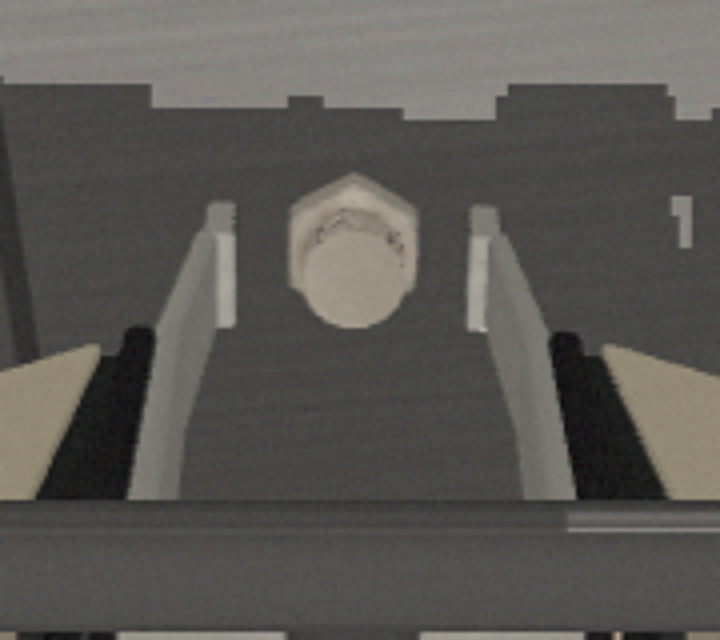

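Request:
{"name": "apply_moves", "arguments": {"plan": [{"tx":0,"ty":0,"tz":0.002,"yaw":0,"grip":0.21},{"tx":0,"ty":0,"tz":0.002,"yaw":0,"grip":0.15},{"tx":0,"ty":0,"tz":0.002,"yaw":0,"grip":0.1},{"tx":0,"ty":0,"tz":0.002,"yaw":0,"grip":0.06},{"tx":0,"ty":0,"tz":0.002,"yaw":0,"grip":0.02},{"tx":0,"ty":0,"tz":0.002,"yaw":0,"grip":-0.05},{"tx":0,"ty":0,"tz":0.002,"yaw":0,"grip":-0.12},{"tx":0,"ty":0,"tz":0.002,"yaw":0,"grip":-0.2}], "force": 35}}

```text
time: 10.52
tool_pos: [0.509, 0.0907, 0.0812]
tool_rot: [3.141, -0.0, 0.001]
contact_force: [0.6, -0.4, -1.3]
opening: 0.048
```

Request:
{"name": "apply_moves", "arguments": {"plan": [{"tx":0,"ty":0,"tz":0,"yaw":0,"grip":-0.2},{"tx":0,"ty":0,"tz":0,"yaw":0,"grip":-0.2},{"tx":0,"ty":0,"tz":0,"yaw":0,"grip":-0.2}]}}

```text
time: 10.9
tool_pos: [0.509, 0.0906, 0.0813]
tool_rot: [3.142, -0.0, 0.001]
contact_force: [-0.2, -0.6, -0.9]
opening: 0.0478
```

```bash
python3 look.py 6
```

```text
[0.50900001 0.0906495  0.08125187] [ 3.14150089e+00 -2.02860657e-04  8.04349447e-04] [-0.20348088 -0.58279533 -0.87532094] 0.04782883228343412 10.9
-1 0.047 65 [-0.0059 -0.0164  0.0431] [ 0.0091 -0.013   0.051 ]
-1 0.055 418 [-0.0074 -0.0158  0.051 ] [ 0.009  -0.0001  0.059 ]
-1 0.063 108 [-0.0069 -0.0145  0.0591] [ 0.0103 -0.0001  0.067 ]
-1 0.071 145 [-0.007  -0.0143  0.067 ] [ 0.0125 -0.0001  0.075 ]
-1 0.079 4574 [-0.04  -0.04   0.075] [ 0.04   -0.0001  0.0793]
1 0.047 67 [-0.0063  0.0143  0.0431] [0.0086 0.0187 0.051 ]
1 0.055 479 [-0.0078  0.0005  0.051 ] [0.0088 0.0179 0.0589]
1 0.063 130 [-0.0073  0.0005  0.0591] [0.0115 0.0168 0.067 ]
1 0.071 160 [-0.0289  0.0005  0.067 ] [0.0261 0.0394 0.075 ]
1 0.079 4483 [-0.04    0.0005  0.0751] [0.04   0.04   0.0798]
```

View pics/w6z.png

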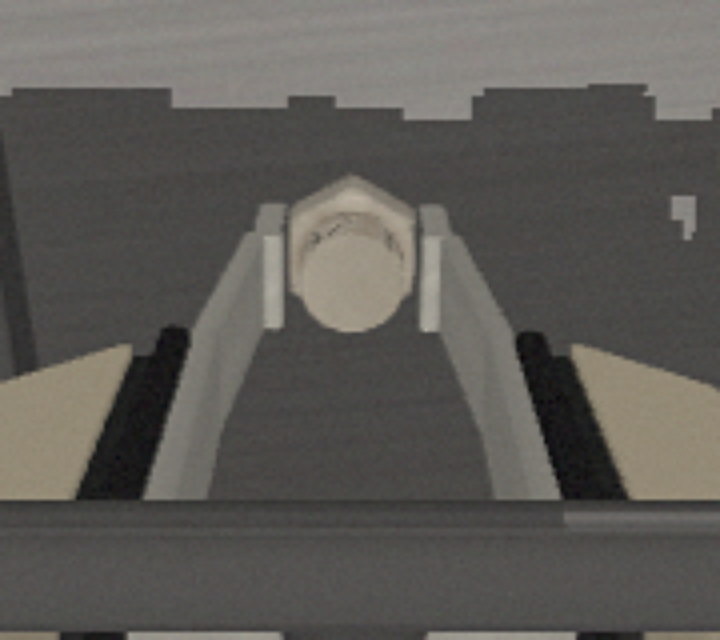

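Request:
{"name": "apply_moves", "arguments": {"plan": [{"tx":0,"ty":0,"tz":-0.006,"yaw":0,"grip":-0.2},{"tx":0,"ty":0,"tz":-0.018,"yaw":0,"grip":-0.2},{"tx":0,"ty":0,"tz":-0.035,"yaw":0,"grip":-0.2},{"tx":0,"ty":0,"tz":-0.058,"yaw":0,"grip":-0.2},{"tx":0,"ty":0,"tz":-0.083,"yaw":0,"grip":-0.2},{"tx":0,"ty":0,"tz":-0.108,"yaw":0,"grip":-0.2},{"tx":0,"ty":0,"tz":-0.122,"yaw":0,"grip":-0.2},{"tx":0,"ty":0,"tz":-0.126,"yaw":0,"grip":-0.2}]}}

```text
time: 11.95
tool_pos: [0.5092, 0.0907, 0.2081]
tool_rot: [3.142, -0.002, 0.001]
contact_force: [-0.1, -0.6, -2.5]
opening: 0.048
```

```bash
python3 look.py 7; python3 - <<'E'
from h import *
to(.5003,-.3385,.2073,0,(.509,.0906,.2073,0))
E
```

```text
[0.50916522 0.09066523 0.20811583] [ 3.14154762e+00 -1.51185824e-03  7.73868403e-04] [-0.13932526 -0.61821215 -2.46377577] 0.047988023039736344 11.95
-1 0.047 66 [-0.0061 -0.0164  0.0434] [ 0.009  -0.0131  0.0508]
-1 0.055 420 [-0.0072 -0.0159  0.0511] [ 0.009  -0.0001  0.059 ]
-1 0.063 123 [-0.0065 -0.0146  0.0592] [ 0.0117 -0.0002  0.067 ]
-1 0.071 122 [-0.0067 -0.0143  0.067 ] [ 0.0124 -0.0002  0.0743]
-1 0.079 5 [ 0.0085 -0.0071  0.0751] [ 0.0121 -0.0002  0.0757]
1 0.047 71 [-0.0062  0.0074  0.0431] [0.0087 0.0187 0.051 ]
1 0.055 474 [-0.0079  0.0005  0.0511] [0.0088 0.0173 0.0589]
1 0.063 124 [-0.0063  0.0005  0.0591] [0.011  0.0168 0.067 ]
1 0.071 159 [-0.0073  0.0005  0.067 ] [0.013  0.0167 0.0749]
1 0.079 3 [0.0094 0.0012 0.0751] [0.0126 0.0073 0.0763]
tx,ty,tz,yaw [-0.0087  0.4291 -0.      0.    ]
```

View pics/w7z.png

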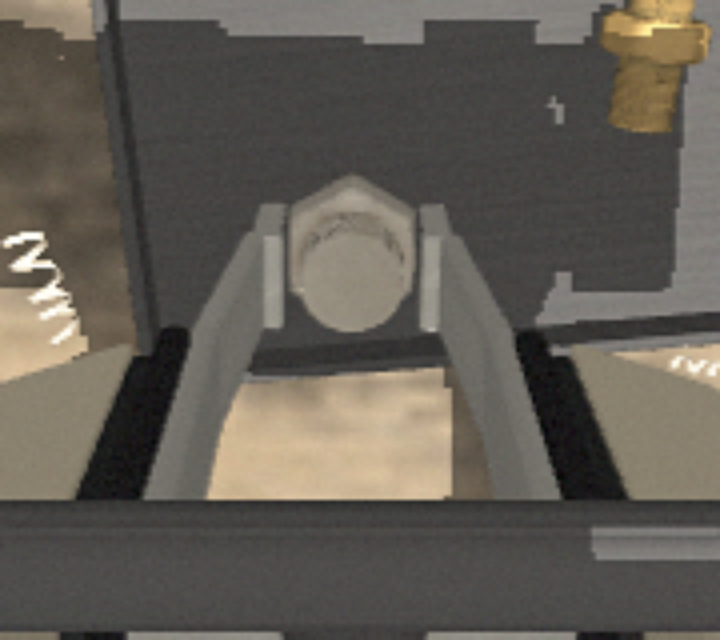

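The plug came up with the tongs and hasn't shifted in the jaws. Next I'll carry it to the mirror.

Request:
{"name": "apply_moves", "arguments": {"plan": [{"tx":0,"ty":0.012,"tz":0,"yaw":0,"grip":-0.2},{"tx":0,"ty":0.035,"tz":0,"yaw":0,"grip":-0.2},{"tx":-0.001,"ty":0.065,"tz":0,"yaw":0,"grip":-0.2},{"tx":-0.002,"ty":0.1,"tz":0,"yaw":0,"grip":-0.2},{"tx":-0.003,"ty":0.135,"tz":0,"yaw":0,"grip":-0.2},{"tx":-0.004,"ty":0.17,"tz":0,"yaw":0,"grip":-0.2},{"tx":-0.005,"ty":0.2,"tz":0,"yaw":0,"grip":-0.2},{"tx":-0.005,"ty":0.22,"tz":0,"yaw":0,"grip":-0.2}]}}

```text
time: 13.0
tool_pos: [0.5034, -0.1311, 0.2063]
tool_rot: [-3.141, 0.002, -0.001]
contact_force: [0.2, -0.1, -2.5]
opening: 0.0481
```

Request:
{"name": "apply_moves", "arguments": {"plan": [{"tx":0,"ty":0.02,"tz":0,"yaw":0,"grip":-0.2},{"tx":-0.001,"ty":0.05,"tz":0,"yaw":0,"grip":-0.2},{"tx":-0.002,"ty":0.085,"tz":0,"yaw":0,"grip":-0.2},{"tx":-0.003,"ty":0.12,"tz":0,"yaw":0,"grip":-0.2},{"tx":-0.004,"ty":0.155,"tz":0,"yaw":0,"grip":-0.2},{"tx":-0.004,"ty":0.185,"tz":0,"yaw":0,"grip":-0.2},{"tx":-0.004,"ty":0.203,"tz":0,"yaw":0,"grip":-0.2},{"tx":-0.004,"ty":0.209,"tz":0,"yaw":0,"grip":-0.2}]}}

```text
time: 14.0
tool_pos: [0.5001, -0.3389, 0.2068]
tool_rot: [-3.141, 0.0, 0.0]
contact_force: [-0.5, -0.5, -2.2]
opening: 0.0481
```

```bash
python3 look.py 8; python3 - <<'E'
from h import *
k=robot.get_calibration('wrist');p,d=shot('wrist','w9');W=cloud('wrist',d,k).reshape(-1,3)
P=W[(W[:,2]>.027)&(W[:,2]<.034)]
c,r=cv2.minEnclosingCircle((P[:,:2]*1000).astype(np.float32));print('mirror wrist',c,r,len(P))
P=W[(W[:,2]>.135)&(W[:,2]<.16)&(abs(W[:,1]+.338)<.0125)&(abs(W[:,0]-.5)<.02)];s=P[P[:,2]>P[:,2].max()-.004];print('stub',(s.min(0)+s.max(0))/2,s[:,2].max())
shot('side','s9');shot('top','t9')
o=robot.observe();print(o['tool_pos'],o['qvel'],o['time'])
a=cv2.imread('pics/s9.png')[60:260,300:500];cv2.imwrite('pics/s9z.png',cv2.resize(a,None,fx=3,fy=3))
E
```

```text
[ 0.50013757 -0.33890699  0.20680678] [-3.14105126e+00  4.32211479e-04  1.94453431e-04] [-0.54041672 -0.51332234 -2.23150431] 0.04806457867271507 14.0
-1 0.047 67 [-0.0065 -0.0165  0.0435] [ 0.009  -0.013   0.0509]
-1 0.055 417 [-0.0073 -0.0158  0.0511] [ 0.0092 -0.0001  0.0589]
-1 0.063 118 [-0.0066 -0.0145  0.059 ] [ 0.011  -0.0001  0.067 ]
-1 0.071 135 [-0.0066 -0.0143  0.067 ] [ 0.0124 -0.0001  0.0746]
-1 0.079 2 [ 0.0071 -0.0091  0.0755] [ 0.0084 -0.0071  0.0761]
1 0.047 66 [-0.0068  0.0148  0.0431] [0.0085 0.0186 0.0509]
1 0.055 482 [-0.0078  0.0005  0.051 ] [0.0088 0.0179 0.0588]
1 0.063 125 [-0.0058  0.0005  0.0591] [0.011  0.0167 0.067 ]
1 0.071 158 [-0.0077  0.0005  0.067 ] [0.0132 0.0167 0.0748]
1 0.079 5 [0.0065 0.0012 0.0753] [0.0127 0.0115 0.0763]
mirror wrist (477.74578857421875, -475.24151611328125) 185.97438049316406 6638
stub [ 0.50146702 -0.33667751  0.15661252] 0.1586110880410037
[ 0.50040548 -0.3373747   0.20722963] [ 0.00682862 -0.00603161  0.00191535 -0.00111876 -0.00253752  0.00042964] 14.2
```

View pics/w9.png

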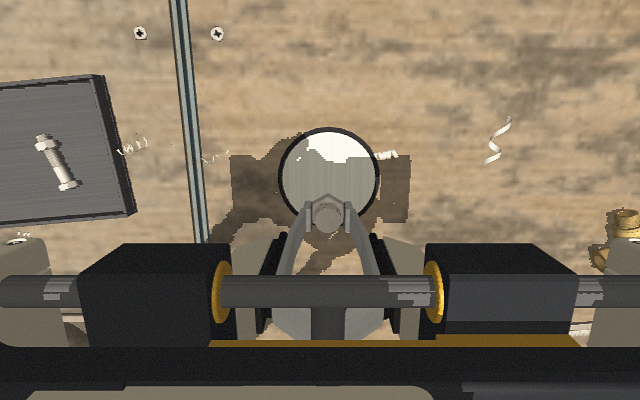

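View pics/s9.png

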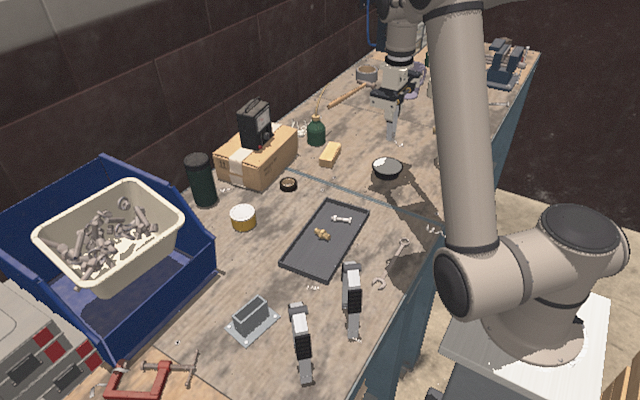

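View pics/t9.png

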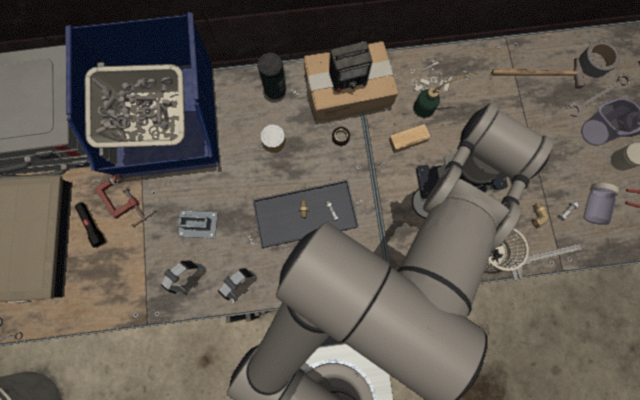

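Request:
{"name": "apply_moves", "arguments": {"plan": [{"tx":0,"ty":0,"tz":0,"yaw":0,"grip":-0.2},{"tx":0,"ty":0,"tz":0,"yaw":0,"grip":-0.2},{"tx":0,"ty":0,"tz":0,"yaw":0,"grip":-0.2},{"tx":0,"ty":0,"tz":0,"yaw":0,"grip":-0.2}]}}

```text
time: 14.7
tool_pos: [0.5003, -0.3382, 0.2073]
tool_rot: [3.141, -0.0, 0.001]
contact_force: [-0.3, 0.4, -1.4]
opening: 0.0484
```

```bash
python3 - <<'E'
from h import *
k=robot.get_calibration('wrist');p,d=shot('wrist','w10');W=cloud('wrist',d,k)
print('ctr by px',onplane('wrist',177.5,329,.03,k))
Q=W[110:230,260:395].reshape(-1,3);P=Q[(Q[:,2]>.025)&(Q[:,2]<.036)]
c,r=cv2.minEnclosingCircle((P[:,:2]*1000).astype(np.float32));print('mirror',c,r)
Q=W[185:240,310:346].reshape(-1,3);s=Q[(Q[:,2]>.152)&(Q[:,2]<.165)];print('stub',(s.min(0)+s.max(0))/2,np.ptp(s,axis=0),np.median(s,0))
o=robot.observe();print(o['tool_pos'],o['opening'],o['qvel'].round(3),o['time'])
shot('top','t10')
W=cloud('top',np.load('pics/t10_d.npy'))
for l in('nipple','short_bolt','tape','grease_tin','wood_block'):
    for q in robot.outline_of(l,'top')[:1]: print(l,np.round(np.nanmedian(W[q['region']],0),3))
E
```

```text
ctr by px [ 0.50306252 -0.34071314  0.03      ]
mirror (501.8628234863281, -340.9328308105469) 49.64155960083008
stub [ 0.50094005 -0.33908275  0.15406805] [0.01622245 0.02232209 0.00399672] [ 0.50108871 -0.33909386  0.15394151]
[ 0.50029259 -0.33829188  0.20725834] 0.04823830918229145 [-0.002  0.002 -0.001  0.003  0.001 -0.001] 14.75
nipple [0.526 0.015 0.023]
short_bolt [ 0.512 -0.066  0.015]
tape [ 0.734 -0.121  0.016]
grease_tin [0.742 0.078 0.044]
wood_block [ 0.697 -0.317  0.031]
```

```bash
python3 -c "
from cell import robot
print(robot.hand_in())"
```

```text
the job is handed in; nothing more can be done
None
```

I handed in the job at about 14.8 s, with the tongs in the gripper and the plug in the tongs, held over the mirror and nearly still (joint speeds 0.003 rad/s or less).

- **What I did:** I lifted the 136 mm tongs straight up out of the stand; the two larger tongs on the bench were left alone. I lowered them over the plug, closed the jaws on a pair of hexagon flats, lifted the plug out of the tray and carried it to the mirror.
- **Plug position:** its underside is at about z = 0.130 m, which is 10 cm above the glass. It is about 2 mm sideways from the mirror's centre as measured, which is about the limit of the camera calibration.
- **Grip:** the gripper opening stayed at 0.048 m. The plug sat unchanged in the jaws from the lift to just after it reached the mirror.
- **Other things:** the nipple and bolt are within about 2 mm of where they were first measured, and the wood block within about 1 mm. I did not measure the tape or the grease tin at the start, but the pictures show them where they were. I saw no unexpected forces.
- **Checks that disagreed:** my first mirror-centre fit took in stray points and gave a wrong result, so I discarded it. Redone on a cropped area, it agreed with the top and side cameras to about 3 mm. An earlier plug-height reading, taken before the arm had fully settled, was about 2 mm higher than the final one.

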